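# Load the brass bushings for measuring

### The job

Load the fixture plate for the video measuring machine: stand each of the three brass bushings upright in the nest of its own size, the large one in the large white nest first, then the medium one in the medium red nest, then the small one in the small green nest. Set each down gently inside its nest's rim instead of dropping it, and leave the two aluminium bushings standing where they are.

Things in the scene. Friction and masses are not known exactly. Their poses are not given: they have to be found in the camera images.
- brass_large: the large brass bushing: a plain upright cylinder, yellow metal, 50 mm diameter, 45 mm high, dark bore mark on top, loose, standing on the grey mat. Origin: centre of its underside; z up along its axis
- brass_medium: the medium brass bushing: a plain upright cylinder, yellow metal, 36 mm diameter, 42 mm high, dark bore mark on top, loose, standing on the grey mat. Origin: centre of its underside; z up along its axis
- brass_small: the small brass bushing: a plain upright cylinder, yellow metal, 22 mm diameter, 40 mm high, dark bore mark on top, loose, standing on the grey mat. Origin: centre of its underside; z up along its axis
- alu_medium: an aluminium bushing, silver-white, same shape and size as the medium brass one (36 mm diameter, 42 mm high), loose, standing on the grey mat; it stays where it is. Origin: centre of its underside; z up
- alu_small: an aluminium bushing, silver-white, same shape and size as the small brass one (22 mm diameter, 40 mm high), loose, standing on the grey mat; it stays where it is. Origin: centre of its underside; z up
- nest_large: the large nest: a shallow round white plastic cup fixed on the black fixture plate (plate top 12 mm above the table), outside diameter 74 mm, recess 66 mm across, rim 8 mm high, wall 4 mm, floor 3 mm thick. Origin: centre of its underside, on the plate's top; z up
- nest_medium: the medium nest: a shallow round red plastic cup fixed on the black fixture plate (plate top 12 mm above the table), outside diameter 60 mm, recess 52 mm across, rim 8 mm high, wall 4 mm, floor 3 mm thick. Origin: centre of its underside, on the plate's top; z up
- nest_small: the small nest: a shallow round green plastic cup fixed on the black fixture plate (plate top 12 mm above the table), outside diameter 46 mm, recess 38 mm across, rim 8 mm high, wall 4 mm, floor 3 mm thick. Origin: centre of its underside, on the plate's top; z up
- gauge_block: bystander: a small steel gauge block lying on the mat among the bushings, 35 x 9 x 10 mm (x, y, z), loose. Origin: centre of its underside
- v_block: bystander: a small blue V-block on the mat among the bushings, 30 x 24 x 16 mm (x, y, z), loose. Origin: centre of its underside

How it is judged:
On the way, in this order (a step that is already met when the one before it is completed fails the run):
1. the large brass bushing stands in the large white nest, released and at rest (horizontal distance between brass_large and nest_large below 0.01 m and z of brass_large in the frame of nest_large between 0 and 0.006 m and angle between brass_large's own z axis and vertical below 0.1 rad and linear speed of brass_large below 0.02 m/s and contact force between the fingers and brass_large below 0.05 N), for 0.2 s.
2. the medium brass bushing stands in the medium red nest, released and at rest (horizontal distance between brass_medium and nest_medium below 0.01 m and z of brass_medium in the frame of nest_medium between 0 and 0.006 m and angle between brass_medium's own z axis and vertical below 0.1 rad and linear speed of brass_medium below 0.02 m/s and contact force between the fingers and brass_medium below 0.05 N), for 0.2 s.
3. the small brass bushing stands in the small green nest, released and at rest (horizontal distance between brass_small and nest_small below 0.01 m and z of brass_small in the frame of nest_small between 0 and 0.006 m and angle between brass_small's own z axis and vertical below 0.1 rad and linear speed of brass_small below 0.02 m/s and contact force between the fingers and brass_small below 0.05 N), for 0.2 s.
At the end, for the whole second after the job is handed in: each brass bushing stands upright (within 0.1 rad) on the floor of the nest of its own size, inside the rim (centre within 10 mm of the nest's, underside 0 to 6 mm above the nest's underside), released and at rest; both aluminium bushings stand within 15 mm of where they started (all of step 1 and all of step 2 and all of step 3 and distance of each of alu_medium, alu_small from where it was at the start of the episode below 0.015 m and angle between each of alu_medium, alu_small's own z axis and vertical below 0.1 rad); the robot touches nothing.
It fails at once if the large brass bushing is let go in the air (its underside more than 30 mm above the table with no finger touching it; seated in a nest it is at 15 mm) (height (world z) of brass_large above 0.03 m and contact force between the fingers and brass_large below 0.05 N).
It fails at once if the medium brass bushing is let go in the air (its underside more than 30 mm above the table with no finger touching it; seated in a nest it is at 15 mm) (height (world z) of brass_medium above 0.03 m and contact force between the fingers and brass_medium below 0.05 N).
It fails at once if the small brass bushing is let go in the air (its underside more than 30 mm above the table with no finger touching it; seated in a nest it is at 15 mm) (height (world z) of brass_small above 0.03 m and contact force between the fingers and brass_small below 0.05 N).
It fails at once if the medium aluminium bushing is moved by more than 20 mm or knocked over (distance of alu_medium from where it was at the start of the episode above 0.02 m or angle between alu_medium's own z axis and vertical above 0.3 rad).
It fails at once if the small aluminium bushing is moved by more than 20 mm or knocked over (distance of alu_small from where it was at the start of the episode above 0.02 m or angle between alu_small's own z axis and vertical above 0.3 rad).
It also fails if it takes over 90 s, if anything falls off the work surface, if the arm or the gripper's body presses on something with over 40 N, if the wrist force passes 120 N, or if a joint passes its speed limit or range.

### The arm

A 6-joint arm with a two-finger parallel gripper is mounted at the origin on the work surface. World frame = base frame: x ahead of the robot, y to its left, z up, the work surface at z = 0. Lengths are in m, angles in rad, forces in N, time in s.
With the tool pointing down it reaches from about 0.375 to 0.925 m from the base axis. Payload 5.7 kg.
Tool frame: the origin (TCP) lies midway between the tips of the shut fingers; the grasp point (between the pads) lies 19 mm behind it; z points along the fingers, y is the line along which they close (so a half turn about z gives the same grasp; the last joint's range is limited). The gripper opens to 85 mm and grips with 20 to 120 N. Pads are 22 mm wide; open, the fingers measure 114 mm over their backs; the gripper's body (76 mm by 85 mm) begins 54 mm behind the grasp point. The pads swing forward as they close: fully open they stand 13 mm farther back than shut.
Start: joints at [1.216, 0.359, 1.51, -0, 1.272, -0.115], TCP at [0.142, 0.583, 0.231] pointing down, gripper open.
Joint ranges: [-2.97, 2.97], [-1.01, 2.36], [0.21, 2.38], [-0.96, 4.11], [0.2, 2.71], [-2.98, 2.98]. Speed limits (rad/s): [2.39, 2.39, 3.14, 3.14, 3.14, 3.14].

### API

Orientations are given as [roll, pitch, yaw] about the fixed x, y, z axes, in that order (R = Rz(yaw) Ry(pitch) Rx(roll)).
In Python, from bench import manip, snapshot, workorder, look_for, regions_of, tip_of gives the robot as it stands.
- The arm moves only by the tool jog_arm, never from a script. Its argument "commands" is a list that holds one entry, the list of rows, each a list of 6 numbers: the shift along the tool's x, y, z each as a share of 75 mm, from -1 to 1, then the turn, a rotation vector about the tool's x, y, z each as a share of 0.08 rad, from -1 to 1. A call has exactly 10 rows; each row shifts and turns the commanded pose from where the row before left it, along the tool's axes as they then stand; what a row does not reach is not made up. A row lasts 1/12 s, in which the tool goes at most 41.7 mm and 7.16 degrees, less where a joint would pass 70% of its speed; a pose out of reach is approached as far as the arm can. A call with a number of a shift or a turn outside -1 to 1 is refused whole. A call with a gripper value outside its range is refused whole. "fingers" is the opening, from 0 (shut) to 1 (fully open), set as the call begins (left out, the last holds). The fingers move at their own pace and stop on an object; "grip_force" is the grip in N (left out, the last holds). Time passes only in rows, so rows that do not move let the fingers close, or fill a call up. It gives the time, the measured TCP pose, the force, the opening and the grip force at its end, in the units of the state.
- manip.sense(): the state, without advancing time (a new reading comes with each control period).
- snapshot(name): name is "side" or "top"; returns a dict with "pixels" (384x512x3 uint8, red, green, blue), "z_map" (384x512 float32, m along the optical axis (not along the pixel's ray), 0 where there is no reading), "K" (3x3 intrinsics, pixels), "R" (3x3) and "t" (3): a world point X has camera coordinates R X + t. Camera axes: x right, y down, z forward; pixel columns grow to the right and rows downward; lengths in m; the calibration is good to about 2 mm. A picture is of the moment at which its call begins.
- workorder.finish_job(): hands the job in; it is judged then, once.
Trained networks look in a picture, given as the dict that the camera call returned (one of the last four; its "shot" number tells which), for a name from the list of things; names that differ only in an ending like _2 or _b are one class to them, and where a whole thing is asked for, a point or a joint stands for the part that bears it (a point fixed in the world has none). Each returns a list of dicts, best first, with "score" (0 to 1); they miss things now and then, are a little off and sometimes report something else, mostly with a low value. They report only what shows in the picture. A call takes as long as a camera call.
- look_for(picture, target): "xy" ([column, row] in pixels, amid what is visible of it).
- regions_of(picture, target): "region" (384x512 bool, what is visible of it) and "xy" ([column, row] in pixels, amid what is visible of it).
- tip_of(picture, target): "xy" ([column, row] in pixels: a listed point, or the origin of a listed thing).
The state is a dict: "t": time; "joints": joint angles; "qd": joint speeds; "tau": joint torques, N m; "eef_pos": TCP position; "orientation": TCP orientation; "wrist_force": force on the tool from outside, world axes, zero at the start; "torque": the same for the moment, N m; "finger_gap": opening from 0.0 (shut) to 1.0 (fully open); "finger_force": force on a finger pad.
Only numpy, scipy, OpenCV 4.12 (cv2) and the standard library are available. Lean on these libraries where they do the work, as an engineer would, in place of code of your own. Each camera call takes 0.05 s, during which the arm holds its last target. There are 200 camera calls.

## Working session

There is one attempt and no reset: what is moved stays moved. The work goes in short steps, Python scripts to look and compute and a tool call to move; the robot and the scene stay as the last step left them, time stands still between calls to the robot, and variables do not carry over. Pictures are saved under pics/ and viewed, at most 14 in all, crops included, and the job is handed in when it is done.

Besides the shell and the picture viewer there is one more tool, called after "Emit:" as a command line: name --argument value ..., lists and objects as JSON in quotes. jog_arm: Moves the arm, as the interface text tells. Its arguments: {"type":"object","properties":{"commands":{"type":"array"},"fingers":{"type":"number"},"grip_force":{"type":"number"}},"required":["commands"]}

```bash
mkdir -p pics; cat > h.py <<'E'
import numpy as np, cv2
from bench import manip, snapshot, workorder, look_for, regions_of, tip_of
def world(p,uv,z=None,d=None):
    """pixel -> world, on the plane z or at depth d"""
    r=np.linalg.inv(p["K"])@np.array([uv[0],uv[1],1.]); R=p["R"];t=p["t"]
    c=-R.T@t; v=R.T@r
    s=(z-c[2])/v[2] if d is None else d
    return c+s*v
def save(p,n): cv2.imwrite(f"pics/{n}.png",p["pixels"][:,:,::-1])
E
python3 - <<'E'
from h import *
print(manip.sense())
T={"brass_large":.045,"brass_medium":.042,"brass_small":.040,"alu_medium":.042,"alu_small":.04,"nest_large":.02,"nest_medium":.02,"nest_small":.02,"gauge_block":.01,"v_block":.016}
for n in ("top","side"):
    p=snapshot(n); save(p,n+"0"); print(n,"cam",-p["R"].T@p["t"],p["R"][2])
    for k,z in T.items():
        for r in regions_of(p,k)[:2]:
            m=r["region"]&(p["z_map"]>0); v,u=np.nonzero(m)
            P=np.array([world(p,(a,b),d=p["z_map"][b,a]) for a,b in zip(u,v)])
            if len(P)<5: continue
            top=P[abs(P[:,2]-z)<.004]
            c=(np.nan,)*3
            if len(top)>5:
                c=cv2.minEnclosingCircle(top[:,:2].astype(np.float32)); c=(*c[0],c[1])
            print(k,round(r["score"],2),np.round(r["xy"]),"n",len(P),len(top),"zmax",P[:,2].max().round(4),"circ",np.round(c,4),"med",np.round(np.median(top,axis=0),4) if len(top) else "")
E
```

```text
{'t': 0.0, 'joints': array([ 1.21590393e+00,  3.59509664e-01,  1.51143782e+00,  7.59112404e-06,
        1.27249421e+00, -1.15118019e-01]), 'qd': array([ 6.06516342e-04,  5.64877390e-04, -1.24677476e-03, -2.12548384e-05,
        6.35719581e-04,  1.94715929e-03]), 'tau': array([ 4.24162172e-04, -5.27614546e+01, -2.78633112e+01, -3.81061946e-04,
        1.30001354e-02,  4.15821353e-05]), 'eef_pos': array([0.14226756, 0.58218945, 0.23044876]), 'orientation': array([-3.13975668e+00, -2.19591949e-04,  2.90181584e+00]), 'wrist_force': array([-0.36152698,  0.33800943,  0.13180919]), 'torque': array([-0.05141868,  0.02394761, -0.03499794]), 'finger_force': 0.0, 'finger_gap': 0.9994185902505025}
top cam [0.43229089 0.01553978 1.07617613] [ 0.10775538  0.00984168 -0.99412872]
brass_large 0.77 [300. 177.] n 268 157 zmax 0.0519 circ [ 0.579 -0.108  0.025] med [ 0.578  -0.1077  0.0444]
brass_medium 0.57 [373. 169.] n 155 80 zmax 0.0491 circ [ 0.5948 -0.3194  0.0177] med [ 0.5947 -0.3192  0.0412]
brass_small 0.6 [309. 214.] n 65 36 zmax 0.0458 circ [ 0.4724 -0.1313  0.0107] med [ 0.4743 -0.1309  0.
[... 1657 characters left out ...]
circ [0.4981 0.1896 0.0318] med [0.4985 0.1871 0.0186]
nest_medium 0.39 [302. 326.] n 639 49 zmax 0.0476 circ [ 0.479  -0.3457  0.0166] med [ 0.4728 -0.3535  0.0204]
nest_small 0.65 [201. 112.] n 136 67 zmax 0.0216 circ [0.5199 0.3659 0.0236] med [0.5199 0.3643 0.0185]
nest_small 0.59 [215. 147.] n 259 97 zmax 0.0236 circ [0.4966 0.1889 0.0302] med [0.4946 0.1809 0.0182]
gauge_block 0.49 [303. 325.] n 578 55 zmax 0.0476 circ [ 0.4808 -0.3417  0.0178] med [ 0.4722 -0.3535  0.0094]
gauge_block 0.44 [351. 239.] n 93 74 zmax 0.015 circ [ 0.6564 -0.2029  0.0183] med [ 0.6545 -0.2035  0.0118]
v_block 0.53 [262. 285.] n 269 190 zmax 0.021 circ [ 0.4532 -0.237   0.0184] med [ 0.4527 -0.2368  0.0172]
```

```bash
python3 - <<'E'
import cv2
p=cv2.imread("pics/top0.png")[110:290,80:440]
cv2.imwrite("pics/top0c.png",cv2.resize(p,None,fx=2.2,fy=2.2,interpolation=cv2.INTER_CUBIC))
E
```

```text
(no output)
```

View pics/top0c.png

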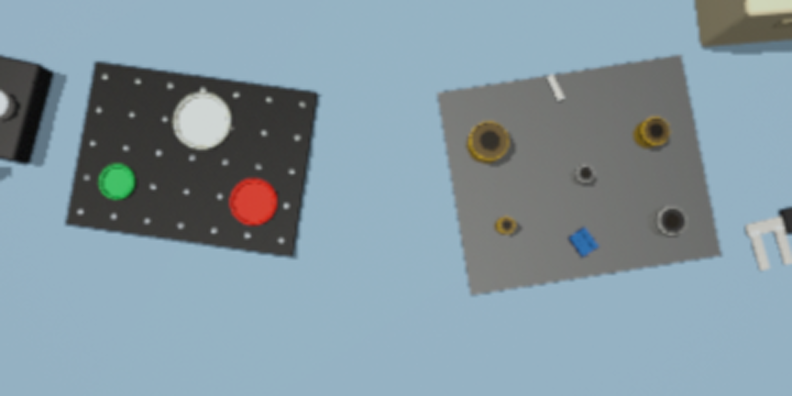

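View pics/side0.png

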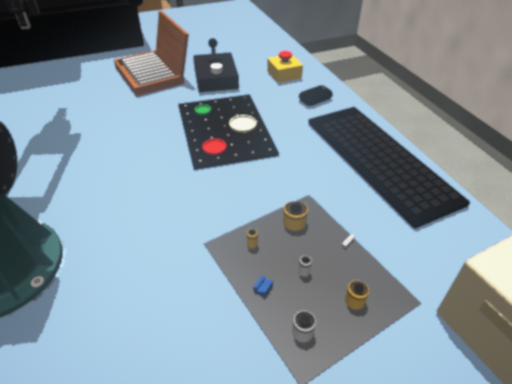

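The networks and the pictures agree. In the top crop, brass large is at (490,140), medium at (655,130) and small at (507,225). The alus are at (585,173) and (672,220), the white, red and green nests at (202,120), (253,202) and (116,181), and everything is well separated. The side view shows the same layout, with nothing tall between the mat and the plate. I'll keep the tool's yaw fixed and use pure shifts.

```bash
cat >> h.py <<'E'
from scipy.spatial.transform import Rotation as Ro
def go(*targets):
    s=manip.sense(); p=s["eef_pos"]; R=Ro.from_euler("xyz",s["orientation"]).as_matrix()
    print("t",round(s["t"],2),"at",p.round(4),"rpy",s["orientation"].round(4),"gap",round(s["finger_gap"],3),"F",s["wrist_force"].round(1))
    for q in targets:
        d=R.T@(np.array(q)-p)/.075; print(q,"shares",d.round(3),"norm",np.linalg.norm(d).round(2)); p=np.array(q)
E
python3 -c "
from h import *
go((.579,-.109,.12),(.579,-.109,.008),(.579,-.109,.1),(.602,.262,.1))"
```

```text
t 1.1 at [0.1425 0.5828 0.2313] rpy [-3.1414 -0.      2.9018] gap 0.996 F [-0.2  0.2  0.2]
(0.579, -0.109, 0.12) shares [-7.844 -7.577  1.485] norm 11.01
(0.579, -0.109, 0.008) shares [-0.     0.     1.493] norm 1.49
(0.579, -0.109, 0.1) shares [ 0.    -0.    -1.227] norm 1.23
(0.602, 0.262, 0.1) shares [ 8.770e-01  4.878e+00 -1.000e-03] norm 4.96
```

Emit:
jog_arm --commands '[[[-0.15,-0.15,0,0,0,0],[-0.3,-0.3,0,0,0,0],[-0.35,-0.34,0,0,0,0],[-0.35,-0.34,0,0,0,0],[-0.35,-0.34,0,0,0,0],[-0.35,-0.34,0,0,0,0],[-0.35,-0.34,0,0,0,0],[-0.35,-0.34,0,0,0,0],[-0.35,-0.34,0,0,0,0],[-0.35,-0.34,0,0,0,0]]]' --fingers 1 --grip_force 40

```text
t: 1.93
eef_pos: [0.3232, 0.2916, 0.2314]
orientation: [-3.141, 0.0, 2.902]
wrist_force: [1.3, 0.9, 0.4]
finger_gap: 1.001
finger_force: 0.0
```

Emit:
jog_arm --commands '[[[-0.35,-0.34,0,0,0,0],[-0.35,-0.34,0,0,0,0],[-0.35,-0.34,0.1,0,0,0],[-0.35,-0.34,0.1,0,0,0],[-0.35,-0.34,0.1,0,0,0],[-0.35,-0.34,0.15,0,0,0],[-0.35,-0.34,0.15,0,0,0],[-0.35,-0.34,0.15,0,0,0],[-0.3,-0.3,0.2,0,0,0],[-0.2,-0.2,0.2,0,0,0]]]'

```text
t: 2.77
eef_pos: [0.5075, -0.0029, 0.145]
orientation: [-3.141, 0.003, 2.9]
wrist_force: [0.5, 0.5, 0.4]
finger_gap: 0.997
finger_force: 0.0
```

```bash
python3 -c "
from h import *
go((.579,-.109,.1),(.579,-.109,.008))"
```

```text
t 2.77 at [ 0.5075 -0.0029  0.145 ] rpy [-3.1408e+00  2.6000e-03  2.9002e+00] gap 0.997 F [0.5 0.5 0.4]
(0.579, -0.109, 0.1) shares [-1.262 -1.145  0.604] norm 1.81
(0.579, -0.109, 0.008) shares [3.000e-03 1.000e-03 1.227e+00] norm 1.23
```

Emit:
jog_arm --commands '[[[-0.3,-0.28,0.1,0,0,0],[-0.3,-0.28,0.15,0,0,0],[-0.3,-0.28,0.15,0,0,0],[-0.25,-0.22,0.1,0,0,0],[-0.14,-0.13,0.1,0,0,0],[0,0,0,0,0,0],[0,0,0,0,0,0],[0,0,0,0,0,0],[0,0,0,0,0,0],[0,0,0,0,0,0]]]'

```text
t: 3.6
eef_pos: [0.5781, -0.108, 0.1006]
orientation: [3.142, 0.0, 2.903]
wrist_force: [0.3, -0.1, -0.1]
finger_gap: 0.999
finger_force: 0.0
```

```bash
python3 -c "
from h import *
go((.579,-.109,.1),(.579,-.109,.008))
p=snapshot('side'); cv2.imwrite('pics/s1.png',cv2.resize(p['pixels'][120:360,160:440,::-1],None,fx=2.5,fy=2.5))"
```

```text
t 3.6 at [ 0.5781 -0.108   0.1006] rpy [3.1416e+00 1.0000e-04 2.9030e+00] gap 0.999 F [ 0.3 -0.1 -0.1]
(0.579, -0.109, 0.1) shares [-0.015 -0.01   0.009] norm 0.02
(0.579, -0.109, 0.008) shares [ 0.    -0.     1.227] norm 1.23
```

View pics/s1.png

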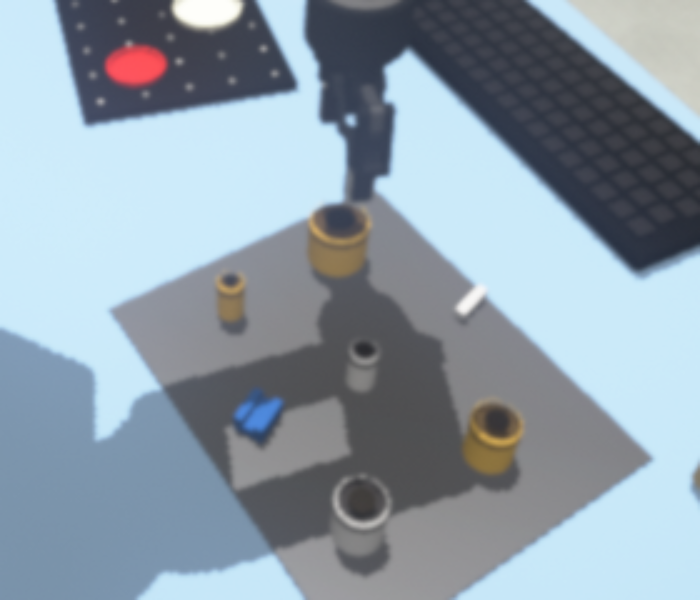

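The gripper hangs above the large bushing at crop (340,230). The finger tips at (360,195) are consistent with about 60 mm of height along this view. Descend.

Emit:
jog_arm --commands '[[[-0.01,-0.01,0.15,0,0,0],[0,0,0.2,0,0,0],[0,0,0.2,0,0,0],[0,0,0.2,0,0,0],[0,0,0.2,0,0,0],[0,0,0.15,0,0,0],[0,0,0.1,0,0,0],[0,0,0.03,0,0,0],[0,0,0,0,0,0],[0,0,0,0,0,0]]]'

```text
t: 4.48
eef_pos: [0.5796, -0.1101, 0.0081]
orientation: [-3.141, 0.001, 2.902]
wrist_force: [-0.5, -0.7, -0.0]
finger_gap: 0.996
finger_force: 0.0
```

Emit:
jog_arm --commands '[[[0,0,0,0,0,0],[0,0,0,0,0,0],[0,0,0,0,0,0],[0,0,0,0,0,0],[0,0,0,0,0,0],[0,0,0,0,0,0],[0,0,0,0,0,0],[0,0,0,0,0,0],[0,0,0,0,0,0],[0,0,0,0,0,0]]]' --fingers 0 --grip_force 50

```text
t: 5.32
eef_pos: [0.5796, -0.1104, 0.0088]
orientation: [-3.141, 0.001, 2.902]
wrist_force: [-0.8, -0.4, 5.4]
finger_gap: 0.573
finger_force: 51.4
```

Emit:
jog_arm --commands '[[[0,0,-0.05,0,0,0],[0,0,-0.1,0,0,0],[0,0,-0.15,0,0,0],[0,0,-0.2,0,0,0],[0,0,-0.2,0,0,0],[0,0,-0.2,0,0,0],[0,0,-0.15,0,0,0],[0,0,-0.1,0,0,0],[0,0,-0.05,0,0,0],[0,0,0,0,0,0]]]'

```text
t: 6.15
eef_pos: [0.5797, -0.1101, 0.0988]
orientation: [-3.141, 0.002, 2.902]
wrist_force: [0.4, 0.1, -4.3]
finger_gap: 0.57
finger_force: 52.3
```

```bash
python3 -c "
from h import *
go((.602,.262,.1),(.602,.262,.024))
p=snapshot('side'); cv2.imwrite('pics/s2.png',cv2.resize(p['pixels'][120:360,160:440,::-1],None,fx=2.5,fy=2.5))"
```

```text
t 6.15 at [ 0.5797 -0.1101  0.0988] rpy [-3.1414e+00  1.5000e-03  2.9018e+00] gap 0.57 F [ 0.4  0.1 -4.3]
(0.602, 0.262, 0.1) shares [ 0.889  4.89  -0.018] norm 4.97
(0.602, 0.262, 0.024) shares [0.002 0.    1.013] norm 1.01
```

View pics/s2.png

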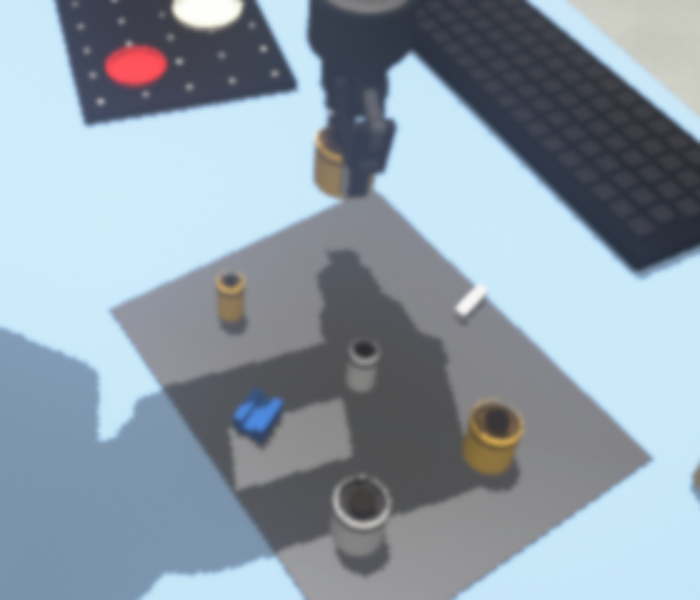

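Lifted and upright. Carry it to the white nest.

Emit:
jog_arm --commands '[[[0.02,0.1,0,0,0,0],[0.04,0.2,0,0,0,0],[0.05,0.3,0,0,0,0],[0.07,0.4,0,0,0,0],[0.08,0.42,0,0,0,0],[0.08,0.42,0,0,0,0],[0.08,0.42,0,0,0,0],[0.08,0.42,0,0,0,0],[0.08,0.42,0,0,0,0],[0.08,0.42,0,0,0,0]]]'

```text
t: 7.03
eef_pos: [0.5926, 0.1602, 0.0966]
orientation: [-3.141, -0.002, 2.902]
wrist_force: [0.4, -0.4, -2.6]
finger_gap: 0.573
finger_force: 52.4
```

Emit:
jog_arm --commands '[[[0.07,0.4,0,0,0,0],[0.06,0.35,0,0,0,0],[0.05,0.28,0.05,0,0,0],[0.03,0.2,0.1,0,0,0],[0.02,0.1,0.1,0,0,0],[0,0.04,0.1,0,0,0],[0,0,0.05,0,0,0],[0,0,0,0,0,0],[0,0,0,0,0,0],[0,0,0,0,0,0]]]'

```text
t: 7.87
eef_pos: [0.6017, 0.2609, 0.0679]
orientation: [-3.141, -0.0, 2.9]
wrist_force: [-0.3, 0.3, -2.6]
finger_gap: 0.574
finger_force: 52.5
```

```bash
python3 -c "
from h import *
go((.602,.262,.06),(.602,.262,.024))
for n in ('top','side'):
    p=snapshot(n); save(p,n+'3')
    for k,z in (('brass_large',.094),('nest_large',.02)):
        for r in regions_of(p,k)[:1]:
            v,u=np.nonzero(r['region']&(p['z_map']>0)); P=np.array([world(p,(a,b),d=p['z_map'][b,a]) for a,b in zip(u,v)])
            print(n,k,r['score'],r['xy'],P.min(0).round(4),P.max(0).round(4))
p=cv2.imread('pics/side3.png')[60:220,150:350]; cv2.imwrite('pics/s3.png',cv2.resize(p,None,fx=3.5,fy=3.5))"
```

```text
t 7.87 at [0.6017 0.2609 0.0679] rpy [-3.1412 -0.      2.9004] gap 0.574 F [-0.3  0.3 -2.6]
(0.602, 0.262, 0.06) shares [-0.001  0.015  0.105] norm 0.11
(0.602, 0.262, 0.024) shares [-0.    0.    0.48] norm 0.48
top brass_large 0.51 [165.8, 169.5] [0.5764 0.2433 0.0669] [0.5853 0.2648 0.1082]
top nest_large 0.48 [174.8, 175.7] [0.5161 0.1723 0.0079] [0.6338 0.2867 0.4662]
side brass_large 0.58 [235.6, 103.0] [0.5767 0.2329 0.0645] [0.6202 0.2867 0.1173]
side nest_large 0.71 [243.7, 125.4] [0.5655 0.223  0.0105] [0.641  0.3065 0.0227]
```

View pics/s3.png

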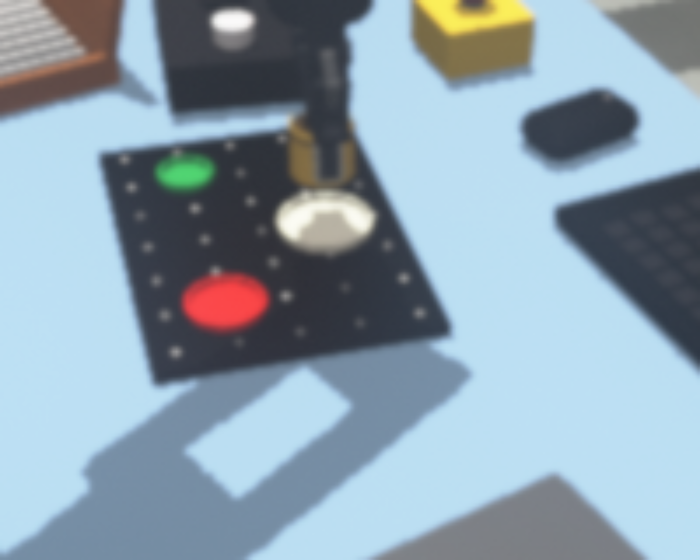

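The bushing at crop (322,150) hangs upright, in line with the white nest at (325,220) given its height. Lower gently.

Emit:
jog_arm --commands '[[[0,0.01,0.06,0,0,0],[0,0,0.1,0,0,0],[0,0,0.1,0,0,0],[0,0,0.1,0,0,0],[0,0,0.08,0,0,0],[0,0,0.06,0,0,0],[0,0,0.04,0,0,0],[0,0,0.02,0,0,0],[0,0,0,0,0,0],[0,0,0,0,0,0]]]'

```text
t: 9.0
eef_pos: [0.6018, 0.2629, 0.0259]
orientation: [3.142, 0.0, 2.902]
wrist_force: [0.2, -0.2, -2.8]
finger_gap: 0.576
finger_force: 52.5
```

Emit:
jog_arm --commands '[[[0,0,0.01,0,0,0],[0,0,0.01,0,0,0],[0,0,0.01,0,0,0],[0,0,0,0,0,0],[0,0,0,0,0,0],[0,0,0,0,0,0],[0,0,0,0,0,0],[0,0,0,0,0,0],[0,0,0,0,0,0],[0,0,0,0,0,0]]]'

```text
t: 9.83
eef_pos: [0.6017, 0.2628, 0.0235]
orientation: [-3.141, 0.0, 2.902]
wrist_force: [-0.1, -0.0, -3.6]
finger_gap: 0.572
finger_force: 52.5
```

Emit:
jog_arm --commands '[[[0,0,0.01,0,0,0],[0,0,0.01,0,0,0],[0,0,0,0,0,0],[0,0,0,0,0,0],[0,0,0,0,0,0],[0,0,0,0,0,0],[0,0,0,0,0,0],[0,0,0,0,0,0],[0,0,0,0,0,0],[0,0,0,0,0,0]]]'

```text
t: 10.67
eef_pos: [0.6017, 0.2628, 0.0221]
orientation: [-3.142, 0.0, 2.902]
wrist_force: [0.6, -0.2, -3.8]
finger_gap: 0.573
finger_force: 52.5
```

Emit:
jog_arm --commands '[[[0,0,0.01,0,0,0],[0,0,0,0,0,0],[0,0,0.01,0,0,0],[0,0,0,0,0,0],[0,0,0,0,0,0],[0,0,0,0,0,0],[0,0,0,0,0,0],[0,0,0,0,0,0],[0,0,0,0,0,0],[0,0,0,0,0,0]]]'

```text
t: 11.5
eef_pos: [0.6016, 0.2628, 0.0208]
orientation: [-3.142, 0.0, 2.902]
wrist_force: [-1.9, -0.7, 5.6]
finger_gap: 0.573
finger_force: 53.1
```

Contact. Release.

Emit:
jog_arm --commands '[[[0,0,0,0,0,0],[0,0,0,0,0,0],[0,0,0,0,0,0],[0,0,0,0,0,0],[0,0,0,0,0,0],[0,0,0,0,0,0],[0,0,0,0,0,0],[0,0,0,0,0,0],[0,0,0,0,0,0],[0,0,0,0,0,0]]]' --fingers 1

```text
t: 12.33
eef_pos: [0.6016, 0.2628, 0.0205]
orientation: [-3.141, 0.0, 2.902]
wrist_force: [-0.8, 1.0, -0.1]
finger_gap: 1.003
finger_force: 0.0
```

Emit:
jog_arm --commands '[[[0,0,-0.1,0,0,0],[0,0,-0.2,0,0,0],[0,0,-0.2,0,0,0],[0,0,-0.3,0,0,0],[0,0,-0.3,0,0,0],[0,0,-0.2,0,0,0],[0,-0.1,-0.1,0,0,0],[0,-0.2,0,0,0,0],[0,-0.3,0,0,0,0],[0,-0.4,0,0,0,0]]]'

```text
t: 13.17
eef_pos: [0.5828, 0.1892, 0.1247]
orientation: [-3.141, -0.001, 2.903]
wrist_force: [0.5, -0.2, -0.5]
finger_gap: 1.004
finger_force: 0.0
```

```bash
cat >> h.py <<'E'
def circ(p,k,z,tol=.004):
    """top-disc centre of a named thing"""
    r=regions_of(p,k)
    if not r: return None
    v,u=np.nonzero(r[0]["region"]&(p["z_map"]>0)); P=np.array([world(p,(a,b),d=p["z_map"][b,a]) for a,b in zip(u,v)])
    T=P[abs(P[:,2]-z)<tol]
    if len(T)<5: return "few",P.max(0)
    c=cv2.minEnclosingCircle(T[:,:2].astype(np.float32)); return round(r[0]["score"],2),np.round([*c[0],c[1]],4),P[:,2].max().round(4)
E
python3 -c "
from h import *
go((.595,-.321,.12),(.595,-.321,.008))
for n in ('top','side'):
    p=snapshot(n); save(p,n+'4'); print(n,circ(p,'brass_large',.060),circ(p,'nest_large',.02),circ(p,'brass_medium',.042))
p=cv2.imread('pics/side4.png')[60:220,150:350]; cv2.imwrite('pics/s4.png',cv2.resize(p,None,fx=3.5,fy=3.5))"
```

```text
t 13.17 at [0.5828 0.1892 0.1247] rpy [-3.1412e+00 -8.0000e-04  2.9034e+00] gap 1.004 F [ 0.5 -0.2 -0.5]
(0.595, -0.321, 0.12) shares [-1.763 -6.572  0.064] norm 6.8
(0.595, -0.321, 0.008) shares [-1.000e-03  1.000e-03  1.493e+00] norm 1.49
top ('few', array([0.5870133 , 0.2919183 , 0.03025904])) None (0.55, array([ 0.5955, -0.3188,  0.0177]), np.float64(0.0507))
side (0.72, array([0.5977, 0.2542, 0.0217]), np.float64(0.0617)) (0.5, array([0.6022, 0.258 , 0.0369]), np.float64(0.0227)) (0.56, array([ 0.5953, -0.322 ,  0.0185]), np.float64(0.0478))
```

View pics/s4.png

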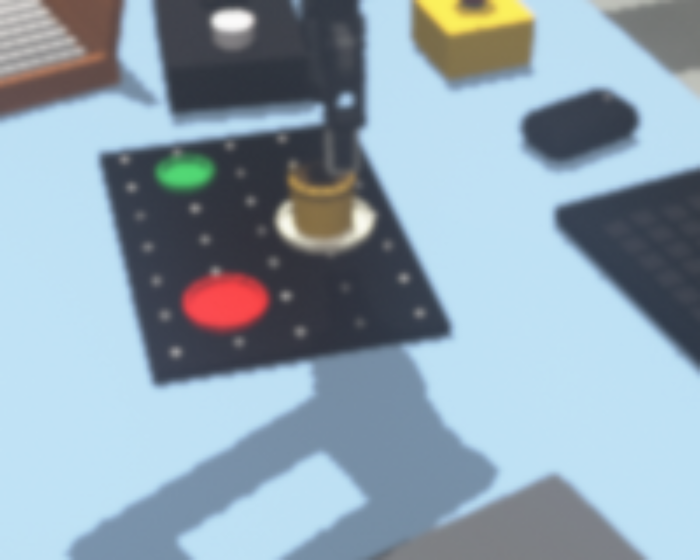

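Bushing base at crop (322,228) sits inside the white rim (centre 325,220). Next, the medium one.

Emit:
jog_arm --commands '[[[-0.06,-0.2,0,0,0,0],[-0.1,-0.35,0,0,0,0],[-0.12,-0.45,0,0,0,0],[-0.12,-0.45,0,0,0,0],[-0.12,-0.45,0,0,0,0],[-0.12,-0.45,0,0,0,0],[-0.12,-0.45,0,0,0,0],[-0.12,-0.45,0,0,0,0],[-0.12,-0.45,0,0,0,0],[-0.12,-0.45,0,0,0,0]]]'

```text
t: 14.4
eef_pos: [0.5918, -0.1334, 0.1255]
orientation: [-3.142, 0.0, 2.903]
wrist_force: [0.3, 0.3, -1.1]
finger_gap: 1.002
finger_force: 0.0
```

Emit:
jog_arm --commands '[[[-0.12,-0.45,0,0,0,0],[-0.12,-0.45,0,0,0,0],[-0.12,-0.45,0,0,0,0],[-0.12,-0.45,0,0,0,0],[-0.1,-0.35,0,0,0,0],[-0.05,-0.2,0.1,0,0,0],[0,-0.05,0.15,0,0,0],[0,0,0.15,0,0,0],[0,0,0,0,0,0],[0,0,0,0,0,0]]]'

```text
t: 15.23
eef_pos: [0.5934, -0.3154, 0.0936]
orientation: [3.14, -0.004, 2.903]
wrist_force: [0.6, -0.8, -0.1]
finger_gap: 0.998
finger_force: 0.0
```

```bash
python3 -c "
from h import *
go((.595,-.320,.007))
for n in ('top','side'):
    p=snapshot(n); save(p,n+'5'); print(n,circ(p,'brass_large',.060),circ(p,'nest_large',.02))
p=cv2.imread('pics/side5.png')[60:380,150:450]; cv2.imwrite('pics/s5.png',cv2.resize(p,None,fx=1.8,fy=1.8))"
```

```text
t 15.23 at [ 0.5934 -0.3154  0.0936] rpy [ 3.1395 -0.0043  2.9034] gap 0.998 F [ 0.6 -0.8 -0.1]
(0.595, -0.32, 0.007) shares [-0.04  -0.058  1.154] norm 1.16
top (0.76, array([0.6003, 0.263 , 0.0247]), np.float64(0.0659)) (0.65, array([0.6014, 0.2618, 0.0364]), np.float64(0.0295))
side (0.67, array([0.6016, 0.26  , 0.0241]), np.float64(0.0627)) (0.64, array([0.6023, 0.2562, 0.0368]), np.float64(0.022))
```

View pics/s5.png

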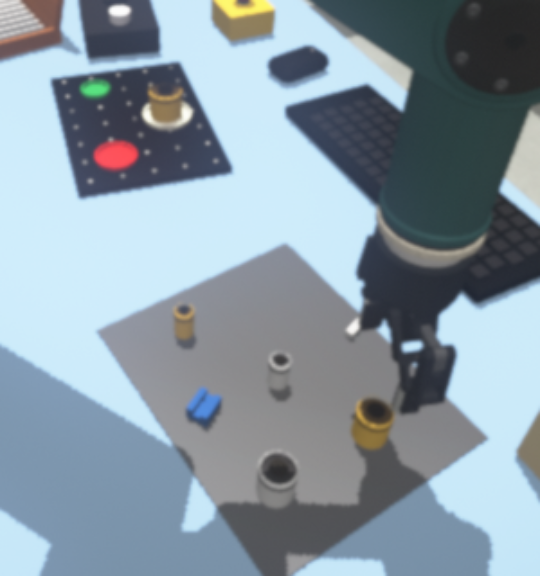

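Large is centred in its nest (both cameras within 4 mm). The gripper is above the medium brass at crop (372,420). Descend and grip.

Emit:
jog_arm --commands '[[[-0.01,-0.02,0.1,0,0,0],[0,0,0.15,0,0,0],[0,0,0.2,0,0,0],[0,0,0.2,0,0,0],[0,0,0.18,0,0,0],[0,0,0.14,0,0,0],[0,0,0.1,0,0,0],[0,0,0.03,0,0,0],[0,0,0,0,0,0],[0,0,0,0,0,0]]]'

```text
t: 16.37
eef_pos: [0.5953, -0.3203, 0.0134]
orientation: [-3.141, 0.001, 2.902]
wrist_force: [0.8, 0.2, -0.5]
finger_gap: 1.002
finger_force: 0.0
```

Emit:
jog_arm --commands '[[[0,0,0,0,0,0],[0,0,0,0,0,0],[0,0,0,0,0,0],[0,0,0,0,0,0],[0,0,0,0,0,0],[0,0,0,0,0,0],[0,0,0,0,0,0],[0,0,0,0,0,0],[0,0,0,0,0,0],[0,0,0,0,0,0]]]' --fingers 0

```text
t: 17.2
eef_pos: [0.5955, -0.3205, 0.0139]
orientation: [-3.141, 0.001, 2.902]
wrist_force: [-1.3, -0.7, 5.8]
finger_gap: 0.4
finger_force: 50.6
```

Emit:
jog_arm --commands '[[[0,0,-0.05,0,0,0],[0,0,-0.1,0,0,0],[0,0,-0.15,0,0,0],[0,0,-0.2,0,0,0],[0,0,-0.2,0,0,0],[0,0,-0.2,0,0,0],[0,0,-0.15,0,0,0],[0,0,-0.1,0,0,0],[0,0,-0.05,0,0,0],[0,0,0,0,0,0]]]'

```text
t: 18.03
eef_pos: [0.5954, -0.3202, 0.1041]
orientation: [-3.141, 0.001, 2.902]
wrist_force: [-0.6, 0.1, -2.7]
finger_gap: 0.404
finger_force: 50.0
```

```bash
python3 -c "
from h import *
go((.4975,.190,.1),(.4975,.19,.026))
p=snapshot('side'); save(p,'side6')
p=cv2.imread('pics/side6.png')[180:360,250:450]; cv2.imwrite('pics/s6.png',cv2.resize(p,None,fx=3,fy=3))"
```

```text
t 18.03 at [ 0.5954 -0.3202  0.1041] rpy [-3.1410e+00  1.3000e-03  2.9018e+00] gap 0.404 F [-0.6  0.1 -2.7]
(0.4975, 0.19, 0.1) shares [2.884 6.298 0.047] norm 6.93
(0.4975, 0.19, 0.026) shares [0.001 0.001 0.987] norm 0.99
```

View pics/s6.png

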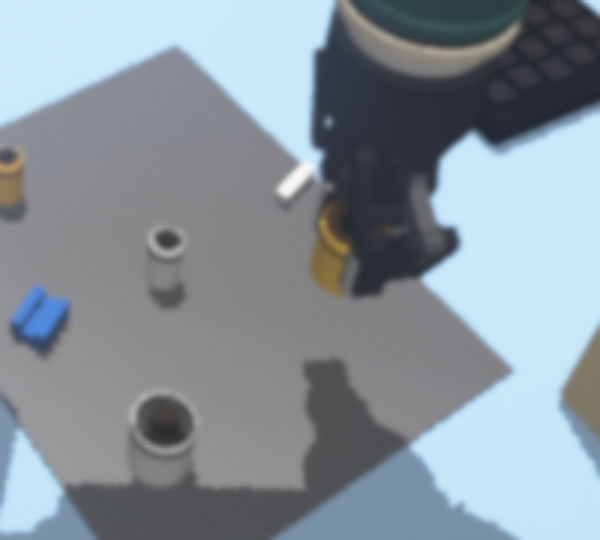

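Medium held upright, alus untouched. Carry to the red nest.

Emit:
jog_arm --commands '[[[0.05,0.1,0,0,0,0],[0.1,0.2,0,0,0,0],[0.14,0.3,0,0,0,0],[0.18,0.4,0,0,0,0],[0.19,0.42,0,0,0,0],[0.19,0.42,0,0,0,0],[0.19,0.42,0,0,0,0],[0.19,0.42,0,0,0,0],[0.19,0.42,0,0,0,0],[0.19,0.42,0,0,0,0]]]'

```text
t: 18.92
eef_pos: [0.5387, -0.0328, 0.1023]
orientation: [3.142, -0.002, 2.902]
wrist_force: [0.6, 1.4, -2.2]
finger_gap: 0.404
finger_force: 50.2
```

Emit:
jog_arm --commands '[[[0.19,0.42,0,0,0,0],[0.19,0.42,0,0,0,0],[0.19,0.42,0,0,0,0],[0.19,0.42,0,0,0,0],[0.19,0.41,0,0,0,0],[0.14,0.3,0,0,0,0],[0.1,0.22,0.1,0,0,0],[0.05,0.12,0.1,0,0,0],[0.03,0.05,0.1,0,0,0],[0,0,0.1,0,0,0]]]'

```text
t: 19.75
eef_pos: [0.4965, 0.1906, 0.0719]
orientation: [-3.141, -0.001, 2.903]
wrist_force: [-0.1, -0.5, -3.0]
finger_gap: 0.404
finger_force: 50.2
```

Emit:
jog_arm --commands '[[[0,0,0.1,0,0,0],[0,0,0.05,0,0,0],[0,0,0,0,0,0],[0,0,0,0,0,0],[0,0,0,0,0,0],[0,0,0,0,0,0],[0,0,0,0,0,0],[0,0,0,0,0,0],[0,0,0,0,0,0],[0,0,0,0,0,0]]]'

```text
t: 20.58
eef_pos: [0.4975, 0.1903, 0.062]
orientation: [3.142, 0.0, 2.902]
wrist_force: [0.3, 0.0, -2.3]
finger_gap: 0.403
finger_force: 50.2
```

```bash
python3 -c "
from h import *
go((.4975,.190,.026))
p=snapshot('side'); save(p,'side7'); print(circ(p,'nest_medium',.02))
p=cv2.imread('pics/side7.png')[60:220,150:350]; cv2.imwrite('pics/s7.png',cv2.resize(p,None,fx=3.5,fy=3.5))"
```

```text
t 20.58 at [0.4975 0.1903 0.062 ] rpy [3.1416e+00 3.0000e-04 2.9019e+00] gap 0.403 F [ 0.3  0.  -2.3]
(0.4975, 0.19, 0.026) shares [-0.001 -0.004  0.479] norm 0.48
('few', array([ 0.67275929, -0.19264532,  0.01481201]))
```

View pics/s7.png

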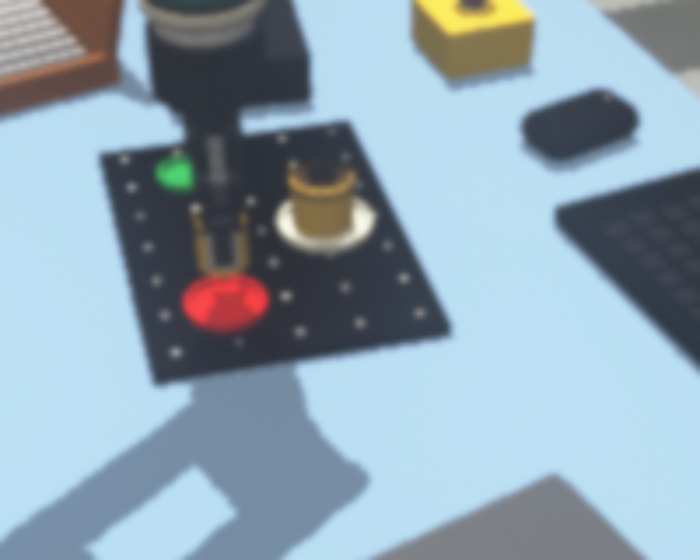

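The bushing hangs at crop (222,240) right over the red nest (225,302), and large is standing in its nest. Lower.

Emit:
jog_arm --commands '[[[0,0,0.05,0,0,0],[0,0,0.08,0,0,0],[0,0,0.09,0,0,0],[0,0,0.08,0,0,0],[0,0,0.06,0,0,0],[0,0,0.04,0,0,0],[0,0,0.03,0,0,0],[0,0,0.01,0,0,0],[0,0,0,0,0,0],[0,0,0,0,0,0]]]'

```text
t: 21.52
eef_pos: [0.4976, 0.1903, 0.0289]
orientation: [3.142, 0.0, 2.902]
wrist_force: [-0.4, 0.4, -4.0]
finger_gap: 0.405
finger_force: 50.2
```

Emit:
jog_arm --commands '[[[0,0,0.01,0,0,0],[0,0,0,0,0,0],[0,0,0.01,0,0,0],[0,0,0,0,0,0],[0,0,0,0,0,0],[0,0,0,0,0,0],[0,0,0,0,0,0],[0,0,0,0,0,0],[0,0,0,0,0,0],[0,0,0,0,0,0]]]'

```text
t: 22.35
eef_pos: [0.4974, 0.1903, 0.0273]
orientation: [-3.142, -0.0, 2.902]
wrist_force: [0.5, -0.2, -3.4]
finger_gap: 0.406
finger_force: 50.2
```

Emit:
jog_arm --commands '[[[0,0,0.01,0,0,0],[0,0,0,0,0,0],[0,0,0.01,0,0,0],[0,0,0,0,0,0],[0,0,0,0,0,0],[0,0,0,0,0,0],[0,0,0,0,0,0],[0,0,0,0,0,0],[0,0,0,0,0,0],[0,0,0,0,0,0]]]'

```text
t: 23.18
eef_pos: [0.4974, 0.1903, 0.0259]
orientation: [-3.141, 0.0, 2.902]
wrist_force: [-0.6, 0.1, 1.5]
finger_gap: 0.404
finger_force: 50.5
```

Contact. Release and retreat toward the small bushing.

Emit:
jog_arm --commands '[[[0,0,0.005,0,0,0],[0,0,0,0,0,0],[0,0,0,0,0,0],[0,0,0,0,0,0],[0,0,0,0,0,0],[0,0,0,0,0,0],[0,0,0,0,0,0],[0,0,0,0,0,0],[0,0,0,0,0,0],[0,0,0,0,0,0]]]' --fingers 1

```text
t: 24.02
eef_pos: [0.4974, 0.1903, 0.0254]
orientation: [-3.141, -0.0, 2.902]
wrist_force: [0.7, -0.5, 0.2]
finger_gap: 1.002
finger_force: 0.0
```

Emit:
jog_arm --commands '[[[0,0,-0.1,0,0,0],[0,0,-0.2,0,0,0],[0,0,-0.2,0,0,0],[0,0,-0.3,0,0,0],[0,0,-0.3,0,0,0],[0,0,-0.2,0,0,0],[0,-0.1,-0.1,0,0,0],[0,-0.2,0,0,0,0],[0,-0.3,0,0,0,0],[0,-0.4,0,0,0,0]]]'

```text
t: 24.85
eef_pos: [0.4796, 0.1173, 0.1307]
orientation: [3.141, 0.001, 2.904]
wrist_force: [0.0, -0.1, 0.5]
finger_gap: 0.995
finger_force: 0.0
```

```bash
python3 -c "
from h import *
go((.4727,-.1325,.12),(.4727,-.1325,.011))
for n in ('top','side'):
    p=snapshot(n); save(p,n+'8'); print(n,circ(p,'brass_medium',.057),circ(p,'nest_medium',.02),circ(p,'brass_small',.040))
"
```

```text
t 24.85 at [0.4796 0.1173 0.1307] rpy [3.1411e+00 9.0000e-04 2.9037e+00] gap 0.995 F [ 0.  -0.1  0.5]
(0.4727, -0.1325, 0.12) shares [-0.695 -3.258  0.142] norm 3.33
(0.4727, -0.1325, 0.011) shares [ 1.000e-03 -1.000e-03  1.453e+00] norm 1.45
top None None None
side (0.71, array([0.498 , 0.1842, 0.0165]), np.float64(0.0585)) (0.64, array([0.4981, 0.1882, 0.0299]), np.float64(0.0268)) (0.5, array([ 0.4726, -0.1337,  0.011 ]), np.float64(0.0446))
```

Emit:
jog_arm --commands '[[[-0.06,-0.25,0,0,0,0],[-0.09,-0.4,0,0,0,0],[-0.1,-0.45,0,0,0,0],[-0.1,-0.45,0,0,0,0],[-0.1,-0.45,0,0,0,0],[-0.1,-0.45,0,0,0,0],[-0.07,-0.4,0.1,0,0,0],[-0.05,-0.25,0.15,0,0,0],[-0.03,-0.12,0.15,0,0,0],[0,-0.04,0.1,0,0,0]]]'

```text
t: 26.08
eef_pos: [0.4731, -0.1339, 0.0922]
orientation: [-3.141, 0.0, 2.901]
wrist_force: [0.7, 0.2, 0.7]
finger_gap: 0.999
finger_force: 0.0
```

Emit:
jog_arm --commands '[[[0,0,0,0,0,0],[0,0,0,0,0,0],[0,0,0,0,0,0],[0,0,0,0,0,0],[0,0,0,0,0,0],[0,0,0,0,0,0],[0,0,0,0,0,0],[0,0,0,0,0,0],[0,0,0,0,0,0],[0,0,0,0,0,0]]]'

```text
t: 26.92
eef_pos: [0.4725, -0.1326, 0.093]
orientation: [-3.142, 0.0, 2.902]
wrist_force: [-0.1, -0.1, 0.6]
finger_gap: 1.0
finger_force: 0.0
```

```bash
python3 -c "
from h import *
go((.4727,-.1325,.011))
for n in ('top','side'):
    p=snapshot(n); save(p,n+'9'); print(n,circ(p,'brass_medium',.057),circ(p,'nest_medium',.02),circ(p,'brass_large',.06),circ(p,'nest_large',.02))
p=cv2.imread('pics/side9.png')[60:360,150:450]; cv2.imwrite('pics/s9.png',cv2.resize(p,None,fx=2,fy=2))"
```

```text
t 26.92 at [ 0.4725 -0.1326  0.093 ] rpy [-3.1415e+00  1.0000e-04  2.9018e+00] gap 1.0 F [-0.1 -0.1  0.6]
(0.4727, -0.1325, 0.011) shares [-2.000e-03  1.000e-03  1.093e+00] norm 1.09
top None (0.45, array([0.4982, 0.1933, 0.0311]), np.float64(0.0586)) (0.86, array([0.6006, 0.2644, 0.0254]), np.float64(0.0652)) (0.59, array([0.6089, 0.2441, 0.0249]), np.float64(0.0246))
side (0.51, array([0.4982, 0.1851, 0.0166]), np.float64(0.059)) (0.56, array([0.4957, 0.1857, 0.0277]), np.float64(0.0225)) None None
```

View pics/s9.png

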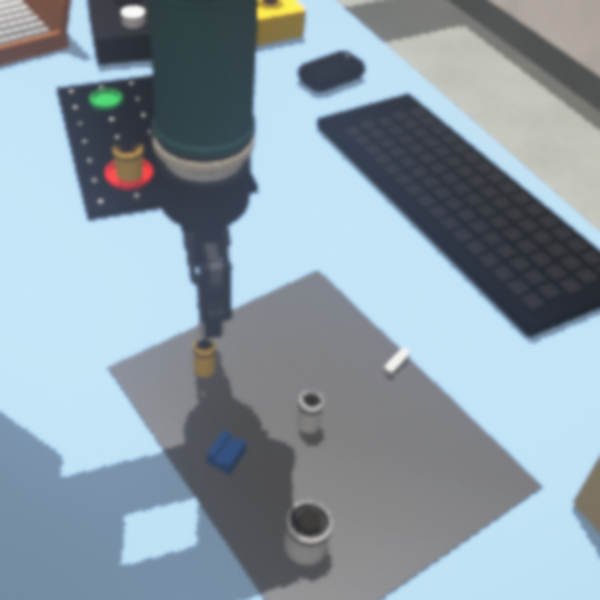

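Medium stands in the red nest (128,172). The gripper is right above the small brass at (204,358). Descend and grip.

Emit:
jog_arm --commands '[[[0,0,0.1,0,0,0],[0,0,0.15,0,0,0],[0,0,0.2,0,0,0],[0,0,0.2,0,0,0],[0,0,0.18,0,0,0],[0,0,0.14,0,0,0],[0,0,0.08,0,0,0],[0,0,0.02,0,0,0],[0,0,0,0,0,0],[0,0,0,0,0,0]]]'

```text
t: 28.25
eef_pos: [0.4728, -0.1327, 0.0129]
orientation: [-3.141, 0.0, 2.902]
wrist_force: [0.0, -0.5, 0.6]
finger_gap: 0.997
finger_force: 0.0
```

Emit:
jog_arm --commands '[[[0,0,0,0,0,0],[0,0,0,0,0,0],[0,0,0,0,0,0],[0,0,0,0,0,0],[0,0,0,0,0,0],[0,0,0,0,0,0],[0,0,0,0,0,0],[0,0,0,0,0,0],[0,0,0,0,0,0],[0,0,0,0,0,0]]]' --fingers 0

```text
t: 29.08
eef_pos: [0.4727, -0.1326, 0.0131]
orientation: [-3.141, 0.0, 2.902]
wrist_force: [-0.3, 1.1, 5.9]
finger_gap: 0.241
finger_force: 48.8
```

Emit:
jog_arm --commands '[[[0,0,-0.05,0,0,0],[0,0,-0.1,0,0,0],[0,0,-0.15,0,0,0],[0,0,-0.2,0,0,0],[0,0,-0.2,0,0,0],[0,0,-0.2,0,0,0],[0,0,-0.2,0,0,0],[0,0,-0.15,0,0,0],[0,0,-0.1,0,0,0],[0,0,0,0,0,0]]]'

```text
t: 29.92
eef_pos: [0.4735, -0.133, 0.1157]
orientation: [-3.141, 0.003, 2.902]
wrist_force: [0.7, 0.3, -1.2]
finger_gap: 0.239
finger_force: 48.9
```

```bash
python3 -c "
from h import *
go((.520,.368,.118),(.520,.368,.026))
p=snapshot('side'); save(p,'side10')
p=cv2.imread('pics/side10.png')[180:320,200:360]; cv2.imwrite('pics/s10.png',cv2.resize(p,None,fx=3.5,fy=3.5))"
```

```text
t 29.92 at [ 0.4735 -0.133   0.1157] rpy [-3.1409e+00  3.0000e-03  2.9019e+00] gap 0.239 F [ 0.7  0.3 -1.2]
(0.52, 0.368, 0.118) shares [ 0.984  6.636 -0.038] norm 6.71
(0.52, 0.368, 0.026) shares [4.000e-03 1.000e-03 1.227e+00] norm 1.23
```

View pics/s10.png

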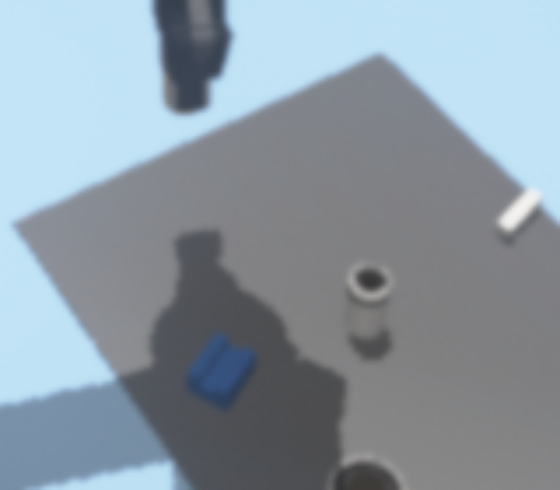

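Small is held; its spot on the mat is empty. Before going to the green nest I'll check the clearance to the black joystick box.

```bash
python3 -c "
from h import *
p=snapshot('top'); v,u=np.nonzero(p['z_map']>0)
P=np.array([world(p,(a,b),d=p['z_map'][b,a]) for a,b in zip(u,v)])
m=(P[:,0]>.42)&(P[:,0]<.66)&(P[:,1]>.40)&(P[:,1]<.56)&(P[:,2]>.02)
Q=P[m]
for x in np.arange(.42,.66,.02):
    q=Q[(Q[:,0]>=x)&(Q[:,0]<x+.02)]
    if len(q): print(x.round(2),'ymin',np.percentile(q[:,1],[0,5]).round(3),'z',np.percentile(q[:,2],[50,95,100]).round(3))"
```

```text
0.42 ymin [0.549 0.551] z [0.029 0.033 0.034]
0.44 ymin [0.553 0.553] z [0.028 0.033 0.033]
0.46 ymin [0.555 0.556] z [0.029 0.033 0.035]
0.48 ymin [0.559 0.559] z [0.025 0.031 0.031]
0.54 ymin [0.486 0.488] z [0.049 0.054 0.056]
0.56 ymin [0.482 0.484] z [0.05  0.054 0.056]
0.58 ymin [0.478 0.48 ] z [0.05  0.069 0.073]
0.6 ymin [0.474 0.476] z [0.052 0.072 0.075]
0.62 ymin [0.47  0.473] z [0.05  0.069 0.075]
0.64 ymin [0.467 0.468] z [0.05  0.054 0.056]
```

The box starts at y≈0.48, so the fingers at up to 0.43 are clear. Carry.

Emit:
jog_arm --commands '[[[0.01,0.1,0,0,0,0],[0.03,0.2,0,0,0,0],[0.05,0.3,0,0,0,0],[0.06,0.4,0,0,0,0],[0.06,0.44,0,0,0,0],[0.06,0.44,0,0,0,0],[0.06,0.44,0,0,0,0],[0.06,0.44,0,0,0,0],[0.06,0.44,0,0,0,0],[0.06,0.44,0,0,0,0]]]'

```text
t: 30.85
eef_pos: [0.4991, 0.1438, 0.1129]
orientation: [-3.141, -0.002, 2.902]
wrist_force: [1.2, -0.3, -0.9]
finger_gap: 0.238
finger_force: 49.0
```

Emit:
jog_arm --commands '[[[0.06,0.44,0,0,0,0],[0.06,0.44,0,0,0,0],[0.06,0.44,0,0,0,0],[0.06,0.44,0,0,0,0],[0.06,0.44,0,0,0,0],[0.06,0.35,0,0,0,0],[0.05,0.25,0,0,0,0],[0.03,0.13,0,0,0,0],[0.02,0.065,0,0,0,0],[0,0,0.1,0,0,0]]]'

```text
t: 31.68
eef_pos: [0.5202, 0.3691, 0.1066]
orientation: [3.141, 0.001, 2.903]
wrist_force: [0.9, -0.1, -0.0]
finger_gap: 0.24
finger_force: 49.0
```

Emit:
jog_arm --commands '[[[0,0,0.15,0,0,0],[0,0,0.15,0,0,0],[0,0,0.15,0,0,0],[0,0,0.1,0,0,0],[0,0,0.05,0,0,0],[0,0,0,0,0,0],[0,0,0,0,0,0],[0,0,0,0,0,0],[0,0,0,0,0,0],[0,0,0,0,0,0]]]'

```text
t: 32.52
eef_pos: [0.5205, 0.3684, 0.062]
orientation: [3.141, 0.001, 2.902]
wrist_force: [0.0, -0.0, -0.9]
finger_gap: 0.242
finger_force: 49.0
```

```bash
python3 -c "
from h import *
go((.520,.368,.026))
p=snapshot('side'); save(p,'side11'); print(circ(p,'nest_small',.02))
p=cv2.imread('pics/side11.png')[60:200,150:310]; cv2.imwrite('pics/s11.png',cv2.resize(p,None,fx=4,fy=4))"
```

```text
t 32.52 at [0.5205 0.3684 0.062 ] rpy [3.1409e+00 9.0000e-04 2.9018e+00] gap 0.242 F [ 0.  -0.  -0.9]
(0.52, 0.368, 0.026) shares [ 0.005 -0.006  0.48 ] norm 0.48
(0.49, array([0.5202, 0.3673, 0.0227]), np.float64(0.0221))
```

View pics/s11.png

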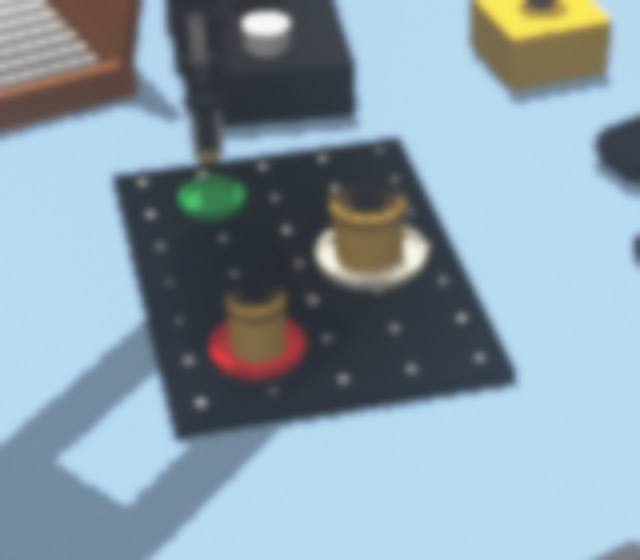

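Both placed bushings stand centred in their nests, and the small one hangs at (208,150) above the green nest (212,197). Lower.

Emit:
jog_arm --commands '[[[0,0,0.05,0,0,0],[0,0,0.08,0,0,0],[0,0,0.09,0,0,0],[0,0,0.09,0,0,0],[0,0,0.06,0,0,0],[0,0,0.04,0,0,0],[0,0,0.03,0,0,0],[0,0,0.02,0,0,0],[0,0,0,0,0,0],[0,0,0,0,0,0]]]'

```text
t: 33.45
eef_pos: [0.5202, 0.3681, 0.027]
orientation: [3.142, 0.0, 2.902]
wrist_force: [0.7, -0.0, -1.0]
finger_gap: 0.242
finger_force: 49.0
```

Emit:
jog_arm --commands '[[[0,0,0.01,0,0,0],[0,0,0,0,0,0],[0,0,0.01,0,0,0],[0,0,0,0,0,0],[0,0,0,0,0,0],[0,0,0,0,0,0],[0,0,0,0,0,0],[0,0,0,0,0,0],[0,0,0,0,0,0],[0,0,0,0,0,0]]]'

```text
t: 34.28
eef_pos: [0.5201, 0.3681, 0.0254]
orientation: [-3.141, 0.0, 2.902]
wrist_force: [0.7, -0.4, -1.5]
finger_gap: 0.238
finger_force: 49.0
```

Emit:
jog_arm --commands '[[[0,0,0.01,0,0,0],[0,0,0,0,0,0],[0,0,0.01,0,0,0],[0,0,0,0,0,0],[0,0,0,0,0,0],[0,0,0,0,0,0],[0,0,0,0,0,0],[0,0,0,0,0,0],[0,0,0,0,0,0],[0,0,0,0,0,0]]]'

```text
t: 35.12
eef_pos: [0.5202, 0.3681, 0.0251]
orientation: [3.141, 0.0, 2.902]
wrist_force: [-2.0, -1.8, 10.1]
finger_gap: 0.235
finger_force: 50.2
```

Contact. Release and rise.

Emit:
jog_arm --commands '[[[0,0,0,0,0,0],[0,0,0,0,0,0],[0,0,0,0,0,0],[0,0,0,0,0,0],[0,0,0,0,0,0],[0,0,0,0,0,0],[0,0,0,0,0,0],[0,0,0,0,0,0],[0,0,0,0,0,0],[0,0,0,0,0,0]]]' --fingers 1

```text
t: 35.95
eef_pos: [0.52, 0.3681, 0.0239]
orientation: [-3.141, -0.0, 2.902]
wrist_force: [0.2, 0.7, -0.2]
finger_gap: 1.001
finger_force: 0.0
```

Emit:
jog_arm --commands '[[[0,0,-0.1,0,0,0],[0,0,-0.2,0,0,0],[0,0,-0.3,0,0,0],[0,0,-0.3,0,0,0],[0,0,-0.3,0,0,0],[0,0,-0.3,0,0,0],[0,0,-0.3,0,0,0],[0,0,-0.2,0,0,0],[0,0,-0.1,0,0,0],[0,0,0,0,0,0]]]'

```text
t: 36.78
eef_pos: [0.5212, 0.3688, 0.1839]
orientation: [3.139, 0.003, 2.902]
wrist_force: [-0.3, 0.6, 0.6]
finger_gap: 1.003
finger_force: 0.0
```

```bash
python3 -c "
from h import *
go()
p=snapshot('side'); save(p,'side12')
for k,z in dict(brass_large=.06,brass_medium=.057,brass_small=.055,nest_large=.02,nest_medium=.02,nest_small=.02,alu_medium=.042,alu_small=.04).items(): print(k,circ(p,k,z))
p=cv2.imread('pics/side12.png')[60:360,150:450]; cv2.imwrite('pics/s12.png',cv2.resize(p,None,fx=2,fy=2))"
```

```text
t 36.78 at [0.5212 0.3688 0.1839] rpy [3.1388e+00 3.1000e-03 2.9018e+00] gap 1.003 F [-0.3  0.6  0.6]
brass_large (0.75, array([0.6   , 0.2587, 0.0238]), np.float64(0.0638))
brass_medium (0.48, array([0.4983, 0.1847, 0.0169]), np.float64(0.059))
brass_small ('few', array([ 0.55972179, -0.19889384,  0.04624114]))
nest_large (0.43, array([0.6025, 0.2571, 0.0361]), np.float64(0.0231))
nest_medium (0.51, array([0.4976, 0.1877, 0.0299]), np.float64(0.0245))
nest_small (0.7, array([ 0.4539, -0.2368,  0.0179]), np.float64(0.0215))
alu_medium (0.83, array([ 0.4815, -0.3406,  0.0181]), np.float64(0.0475))
alu_small (0.78, array([ 0.5395, -0.2329,  0.0116]), np.float64(0.0462))
```

View pics/s12.png

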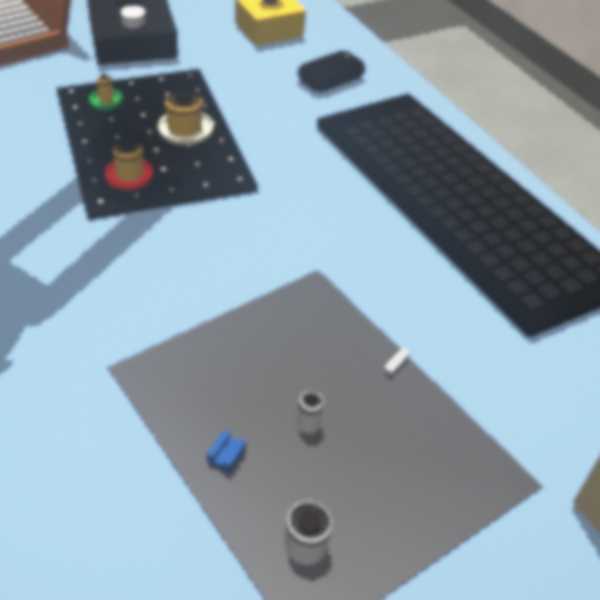

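All three brass bushings stand in their nests: small at (105,95) in green, large at (185,115) in white, medium at (128,165) in red. The alus haven't moved and the gripper is clear. Handing in.

```bash
python3 -c "
from h import *
print(workorder.finish_job())"
```

```text
the job is handed in; nothing more can be done
None
```

I placed all three brass bushings upright in their nests, in the order large, medium, small; the last picture shows them standing inside the rims and the aluminium bushings unmoved, and I handed the job in about 37 s into the 90 s limit (no verdict came back).

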